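# Vent the pot steriliser and slacken its lid by one turn

## Robot

A 6-joint arm with a two-finger parallel gripper is mounted at the origin on the work surface. World frame = base frame: x ahead of the robot, y to its left, z up, the work surface at z = 0. Lengths are in mm, angles in rad, forces in N, time in s.
With the tool pointing down it reaches from about 275 to 1000 mm from the base axis. Payload 8.4 kg.
Tool frame: the origin (TCP) lies between the finger pads; the fingertips stand 17 mm ahead of it and the grasp point (between the pads) lies 2 mm behind it (r.tcp_to_tips is the distance from the TCP to the fingertips, in mm); z points along the fingers, y is the line along which they close (so a half turn about z gives the same grasp; the last joint's range is limited). The gripper opens to 85 mm and grips with 20 to 120 N. Pads are 22 mm wide; open, the fingers measure 114 mm over their backs; the gripper's body (76 mm by 85 mm) begins 54 mm behind the grasp point. The pads swing forward as they close: fully open they stand 13 mm farther back than shut.
Start: joints at [1.161, 0.353, 1.633, -0, 1.155, -0.002], TCP at [247.868, 573.75, 248.281] pointing down, gripper open.
Joint ranges: [-2.63, 2.63], [-0.92, 2.1], [0.06, 2.66], [-1.3, 4.44], [0, 2.69], [-3.02, 3.02]. Speed limits (rad/s): [2.22, 2.22, 2.79, 3.14, 3.14, 3.14].

## Interface

Orientations are given as [roll, pitch, yaw] about the fixed x, y, z axes, in that order (R = Rz(yaw) Ry(pitch) Rx(roll)).
In Python, from rig import r gives the robot as it stands. The module is installed in compiled form; this text tells all that it offers.
- The arm moves only by the tool apply_moves, never from a script. Its argument "series" is text: rows parted by semicolons, each of 7 numbers parted by spaces: the shift along the tool's x, y, z in cm, then the turn, a rotation vector about the tool's x, y, z in rad, then the gripper's target within -1 to 1 (shut at 1, half-way at 0, fully open at -1). In form: tx ty tz rx ry rz fingers; .... A call has exactly 10 rows; each row shifts and turns the commanded pose from where the row before left it, along the tool's axes as they then stand; what a row does not reach is not made up. A row lasts 1/12 s, in which the tool goes at most 41.7 mm and 7.16 degrees, less where a joint would pass 70% of its speed; a pose out of reach is approached as far as the arm can. A call with a gripper value outside its range is refused whole. The fingers move at their own pace and stop on an object; "squeeze" is the grip in N (left out, the last holds). Time passes only in rows, so rows that do not move let the fingers close, or fill a call up. It gives the time, the measured TCP pose, the force and the opening at its end, in the units of the state.
- r.sense(): the state, without advancing time (a new reading comes with each control period).
- r.grab_frame(name): name is "side" or "top" or "wrist"; returns the picture (420x560x3 uint8, blue, green, red); there is no depth.
- r.camera_info(name): a dict with "K" (3x3 intrinsics, pixels), "distortion" ([k1, k2, p1, p2, k3] as OpenCV has them; the pictures are not rectified), "extrinsics" (4x4, takes a point from camera to world coordinates). Camera axes: x right, y down, z forward; pixel columns grow to the right and rows downward; lengths in mm; the calibration is good to about 2 mm. A picture is of the moment at which its call begins: read the wrist's pose just before it. camera_info takes no time and is no camera call; for the wrist camera it gives the pose at the moment of the call.
- r.sign_off(): hands the job in, once; it reports no verdict.
The state is a dict: "clock": time; "qpos": joint angles; "qvel": joint speeds; "joint_efforts": joint torques, N m; "eef_pos": TCP position; "tcp_rot": TCP orientation; "contact_force": force on the tool from outside, world axes, zero at the start; "wrist_torque": the same for the moment, N m; "opening": opening from 0.0 (shut) to 1.0 (fully open).
Only numpy, scipy, OpenCV 4.12 (cv2) and the standard library are available. Lean on these libraries where they do the work, as an engineer would, in place of code of your own. Each camera call takes 0.05 s, during which the arm holds its last target. There are 200 camera calls.

## Task

Take the pressure off the steriliser before it is unloaded: first push the vent lever round until it lies along its pipe, pointing away from the pot, and only then push the lid's hand wheel round by its upright handle through exactly one full turn anticlockwise (seen from above), so that the handle ends where it began. Only push, with the fingertips or the outside of the fingers: never take the lever or the handle between the fingers. Leave the other things on the bench where they are, and finish clear of everything.

Things in the scene. Friction and masses are not known exactly. Their poses are not given: they have to be found in the camera images.
- steriliser: Fixed pot steriliser: white base 290 x 250 x 40 mm, round aluminium pot (radius 114 mm, lid top 150 mm above the bench), steel strap over the lid along its x axis (top 178 mm; posts at x = +-128 mm, up to 190 mm). Origin: on the bench, on the hand wheel's axis. z is up; y points to the pressure gauge; the vent valve stands on its -y side.
- wheel (a joint): Angle (rad) of the lid's clamping hand wheel about the vertical axis through the steriliser's origin; it grows anticlockwise seen from above (slackening). It starts anywhere within -2.6 to 2.6; one full turn is +6.283 from there. It does not rise, has no stop or detent within reach, takes about 4 N at the handle and stays where it is left.
- wheel_centre (a point): Centre of the hand wheel, on its axis, 200 mm above the bench. The wheel is a steel ring lying level, ring radius 70 mm, bar 14 mm thick (top 207 mm above the bench), with three spokes and a hub of radius 16 mm, up to 211 mm. The point turns with the wheel: its x axis points along the spoke that bears the handle.
- handle: The wheel's one upright handle: black cylinder 18 mm in diameter, standing on the ring at the end of one spoke, 70 mm from the wheel's axis; it goes round with the wheel and is a sleeve that also spins freely on its own pin. Origin: centre of its foot, 205 mm above the bench; its own z is up, its top is 47 mm above the origin.
- vent (a joint): Angle (rad) of the vent valve's lever about its upright stem: near 0 (starts 0 to 0.25) the lever lies across the outlet pipe (shut); it grows anticlockwise seen from above, to a stop at 1.571 where the lever lies along the pipe pointing straight away from the pot (open). It takes about 2 N at 55 mm from the stem and stays where it is left.
- vent_axis (a point): Centre of the vent lever on its stem, 163 mm above the bench, 180 mm from the wheel's axis on the steriliser's -y side. The point's own -x axis points along the lever to its free end, z is up.
- vent_tip (a point): Point on the vent lever's centre line 95 mm from its stem, at its free end. The lever is a flat steel bar with a grey sleeve, 16 mm wide, 10 mm thick (158 to 168 mm above the bench), level; below its free part there is open space down to 40 mm or lower, and the pipe (18 mm, centre 105 mm high) runs under its stem.
- spray: Loose bystander: clear bottle, radius 30, 150 mm tall. Origin: centre of its underside.
- cup: Loose bystander: white specimen cup, radius 34, 65 mm tall. Origin: centre of its underside.
- tray: Loose bystander: steel instrument tray 100 x 190 x 30 mm. Origin: centre of its underside.
- tape: Loose bystander: roll of tape lying flat, radius 45, 25 mm tall. Origin: centre of its underside.
- rack: Loose bystander: white tube rack 65 x 160 mm with capped tubes, 95 mm tall. Origin: centre of its underside.
- jar: Loose bystander: glass jar with steel cap, radius 38, 90 mm tall. Origin: centre of its underside.
- carton: Loose bystander: cardboard box 110 x 160 x 60 mm. Origin: centre of its underside.

How it is judged (in metres and radians):
On the way, in this order (a step that is already met when the one before it is completed fails the run):
1. the vent lever is pushed open (1.35 rad or more) while the hand wheel is still where it began (handle within 18 mm) (value of joint vent above 1.35 rad and distance of handle from where it was at the start of the episode below 0.018 m), for 0.2 s.
2. the fingers push on the wheel's handle on the far side of its circle (over 120 mm from where it began) (distance of handle from where it was at the start of the episode above 0.12 m and contact force between the fingers and handle above 0.3 N).
At the end, for the whole second after the job is handed in: The vent lever is open (1.35 rad or more), the wheel has gone once round anticlockwise and rests with its handle within 18 mm of where it began (about 15 degrees), and every bystander is within 30 mm of its place (all of step 1 and value of joint wheel between 3.1416 and 9.4248 rad and velocity of joint wheel between -0.05 and 0.05 rad/s and distance of each of spray, cup, tray, tape, rack, jar, carton from where it was at the start of the episode below 0.03 m); the robot touches nothing.
It fails at once if the wheel's handle is taken between the fingers (horizontal distance between the grasp point and handle below 0.007 m and z of the grasp point in the frame of handle below 0.052 m).
It fails at once if the vent lever is taken between the fingers (y of the grasp point in the frame of vent_axis between -0.004 and 0.004 m and x of the grasp point in the frame of vent_axis between -0.1 and 0 m and z of the grasp point in the frame of vent_axis between -0.03 and 0.009 m).
It fails at once if a bystander is pushed, lifted or carried more than 30 mm from its place (distance of any of spray, cup, tray, tape, rack, jar, carton from where it was at the start of the episode above 0.03 m).
It also fails if it takes over 64 s, if anything falls off the work surface, if the arm or the gripper's body presses on something with over 40 N, if the wrist force passes 120 N, or if a joint passes its speed limit or range.

## Working session

There is one attempt and no reset: what is moved stays moved. The work goes in short steps, Python scripts to look and compute and a tool call to move; the robot and the scene stay as the last step left them, time stands still between calls to the robot, and variables do not carry over. Pictures are saved under pics/ and viewed, on a budget of 10 in all, crops included, one or two more only if the job needs it, and the job is handed in when it is done.

Besides the shell and the picture viewer there is one more tool, called by a JSON object that holds its "fn" and its "kwargs". apply_moves: Moves the arm, as the interface text tells. Its arguments: {"type":"object","properties":{"series":{"type":"string"},"squeeze":{"type":"number"}},"required":["series"]}

```bash
mkdir -p pics; python3 - <<'E'
from rig import r
import cv2,numpy as np
print(r.sense())
for n in("top","side"):
    f=r.grab_frame(n);cv2.imwrite(f"pics/{n}0.png",f)
    c=r.camera_info(n);print(n,np.round(c["K"],1).tolist(),c["distortion"],np.round(c["extrinsics"],3).tolist())
E
```

```text
{'clock': 0.0, 'qpos': array([ 1.16059705e+00,  3.53671811e-01,  1.63414630e+00,  3.01637208e-05,
        1.15518604e+00, -2.42124916e-03]), 'qvel': array([ 0.00011908, -0.00187571,  0.00096451,  0.00085344, -0.00075971,
       -0.00036171]), 'joint_efforts': array([-6.28478074e-05, -6.05240965e+01, -3.42067087e+01,  1.47045812e-04,
        9.36606608e-03, -1.86209815e-05]), 'eef_pos': array([247.67861447, 573.33265733, 247.54167828]), 'tcp_rot': array([-3.14018123e+00, -3.09961534e-05,  2.73380240e+00]), 'contact_force': array([-0.11242131,  0.40086007,  0.33783487]), 'wrist_torque': array([-0.05243421,  0.0294581 , -0.06908044]), 'opening': 1.0022723477356477}
top [[479.7, 0.0, 275.4], [0.0, 479.7, 218.0], [0.0, 0.0, 1.0]] [-0.09237541  0.          0.          0.          0.        ] [[0.003, -0.982, 0.189, 323.211], [-1.0, -0.002, 0.007, 21.515], [-0.006, -0.189, -0.982, 1472.515], [0.0, 0.0, 0.0, 1.0]]
side [[437.3, 0.0, 280.9], [0.0, 437.3, 209.0], [0.0, 0.0, 1.0]] [0.00657799 0.         0.         0.         0.        ] [[0.83, -0.368, 0.418, -74.44], [-0.557, -0.54, 0.631, -980.559], [-0.006, -0.757, -0.654, 1197.867], [0.0, 0.0, 0.0, 1.0]]
```

View pics/top0.png

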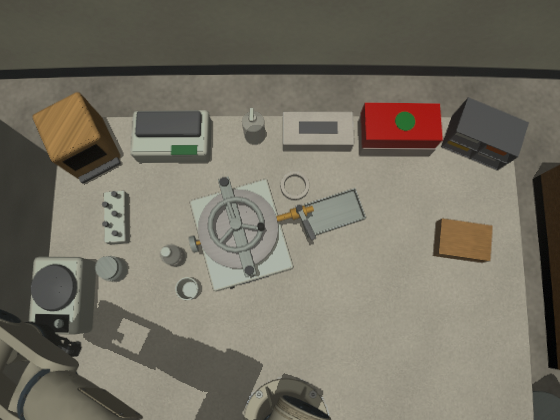

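View pics/side0.png

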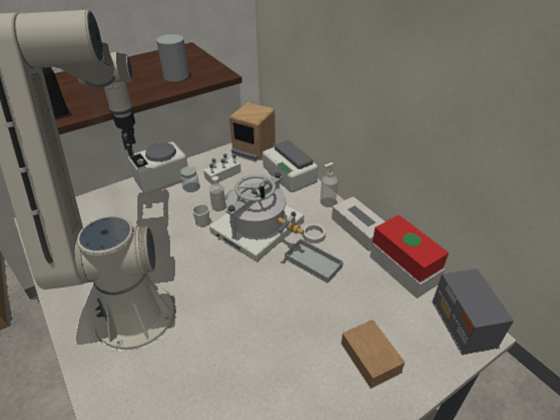

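The top view shows the pot near (237,226), the handle near (262,226), the vent valve near (300,212) and a dark lever towards (312,238). The tray, tape, spray, cup and jar stand around the pot. I'll enlarge the pot area next.

```bash
cat > h.py <<'E'
import numpy as np,cv2
from rig import r
def ray(n,px,ci=None):
    c=ci or r.camera_info(n)
    p=cv2.undistortPoints(np.array([[px]],float),np.array(c["K"]),np.array(c["distortion"]))[0,0]
    E=np.array(c["extrinsics"]);return E[:3,3],E[:3,:3]@np.array([*p,1])
def onz(n,px,z,ci=None):
    o,d=ray(n,px,ci);return o+d*(z-o[2])/d[2]
def proj(n,P,ci=None):
    c=ci or r.camera_info(n);E=np.linalg.inv(np.array(c["extrinsics"]))
    return cv2.projectPoints(np.atleast_2d(np.array(P,float)),cv2.Rodrigues(E[:3,:3])[0],E[:3,3],np.array(c["K"]),np.array(c["distortion"]))[0][:,0]
E
python3 - <<'E'
import cv2,numpy as np
a=cv2.imread('pics/top0.png')[170:300,160:370];b=cv2.imread('pics/side0.png')[160:290,190:350]
a=cv2.resize(a,None,fx=3.8,fy=3.8,interpolation=cv2.INTER_CUBIC)
cv2.imwrite('pics/crop_t.png',a)
cv2.imwrite('pics/crop_s.png',cv2.resize(b,None,fx=4.5,fy=4.5,interpolation=cv2.INTER_CUBIC))
E
```

```text
(no output)
```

View pics/crop_t.png

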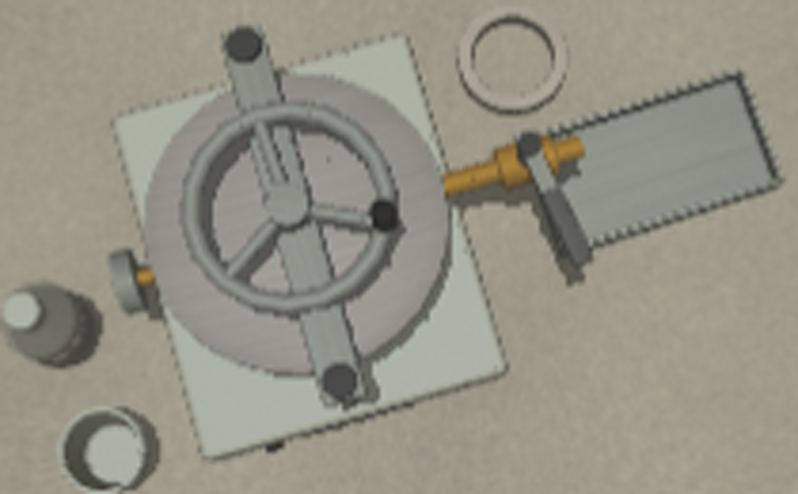

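View pics/crop_s.png

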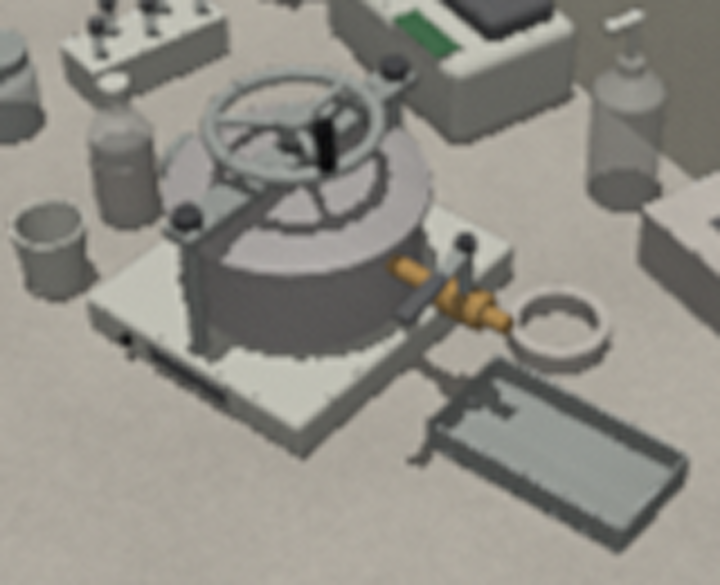

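Crop pixels: in the top crop, hub (290,205), posts (244,44) and (339,381), handle top (383,215), valve stem (530,146) and lever tip (578,258). The side crop agrees: the lever lies across the pipe, with its free end towards the robot and the pot on its left.

```bash
python3 - <<'E'
from h import *
f=lambda c:(c[0]/3.8+160-.4,c[1]/3.8+170-.4)
g=lambda n,c,z:np.round(onz(n,f(c),z),1)
p1,p2=g("top",(244,44),190),g("top",(339,381),190)
H=g("top",(290,205),211)
print("posts",p1,p2,"mid",(p1+p2)/2,np.linalg.norm(p1-p2),"hub",H)
print("ring c",g("top",(290,206),200))
h=g("top",(383,215),252);print("handle",h)
gx=(p2-p1)/np.linalg.norm(p2-p1)
# steriliser x axis: -y side is the vent side
print("stem",g("top",(530,146),185),"tip end",g("top",(577,257),168))
C=(p1+p2)/2
for s in(1,-1):
    x=s*gx[:2];y=np.array([-x[1],x[0]]);print("x",x,"vent axis",C[:2]-180*y)
d=(h-H)[:2];print("handle r",np.hypot(*d),np.arctan2(d[1],d[0]))
s=lambda c,z:np.round(onz("side",(c[0]/4.5+190-.4,c[1]/4.5+160-.4),z),1)
print("side: handle top",s((323,122),252),"hub",s((290,148),211),"posts",s((395,66),190),s((186,216),190),"stem",s((465,243),185),"levertip",s((405,312),163))
print(r.tcp_to_tips)
E
```

```text
posts [673.2 173.5 190. ] [428.4 100.9 190. ] mid [550.8 137.2 190. ] 255.3385987272587 hub [550.3 135.8 211. ]
ring c [551.6 136.7 200. ]
handle [536.2  68.6 252. ]
stem [598.6 -34.5 185. ] tip end [520.3 -68.8 168. ]
x [-0.95872697 -0.28432834] vent axis [499.62089874 309.77085384]
x [0.95872697 0.28432834] vent axis [601.97910126 -35.37085384]
handle r 68.66330897939598 -1.7776174858258935
side: handle top [540.4  69.7 252. ] hub [527.3 101.4 211. ] posts [673.6 170.2 190. ] [428.   97.3 190. ] stem [594.3 -48.  185. ] levertip [525.2 -67.2 163. ]
17.0
```

{"fn": "apply_moves", "kwargs": {"series": "0 0 -2.5 0 0 -0.102 1; 0 0 -2.5 0 0 -0.102 1; 0 0 -2.5 0 0 -0.102 1; 0 0 -2.5 0 0 -0.102 1; -1.4 -3 0 0 0 0 1; -1.4 -3 0 0 0 0 1; -1.4 -3 0 0 0 0 1; -1.4 -3 0 0 0 0 1; -1.4 -3 0 0 0 0 1; -1.4 -3 0 0 0 0 1", "squeeze": 20}}

```text
clock: 0.93
eef_pos: [332.1, 392.1, 348.0]
tcp_rot: [-3.141, -0.0, -3.141]
contact_force: [0.6, 0.8, 0.4]
opening: 0.003
```

{"fn": "apply_moves", "kwargs": {"series": "-1.4 -3 0 0 0 0 1; -1.4 -3 0 0 0 0 1; -1.4 -3 0 0 0 0 1; -1.4 -3 0 0 0 0 1; -1.4 -3 0 0 0 0 1; -1.4 -3 0 0 0 0 1; -1.4 -3 0 0 0 0 1; -1.4 -3 0 0 0 0 1; -1.4 -3 0 0 0 0 1; -1.4 -3 0 0 0 0 1"}}

```text
clock: 1.77
eef_pos: [472.2, 92.1, 348.2]
tcp_rot: [-3.142, -0.0, -3.141]
contact_force: [-0.0, 0.4, 0.4]
opening: 0.0
```

{"fn": "apply_moves", "kwargs": {"series": "-1.4 -3 0 0 0 0 1; -1.4 -3 0 0 0 0 1; -1.4 -3 0 0 0 0 1; -1.4 -3 0 0 0 0 1; 0 0 0 0 0 0 1; 0 0 0 0 0 0 1; 0 0 0 0 0 0 1; 0 0 0 0 0 0 1; 0 0 0 0 0 0 1; 0 0 0 0 0 0 1"}}

```text
clock: 2.6
eef_pos: [527.7, -25.2, 348.4]
tcp_rot: [3.141, 0.0, -3.14]
contact_force: [-0.8, 0.3, -1.0]
opening: -0.003
```

```bash
python3 - <<'E'
from h import *
c=r.camera_info("wrist");f=r.grab_frame("wrist");cv2.imwrite("pics/w1.png",f)
E=np.array(c["extrinsics"]);print(np.round(E,3).tolist(),r.sense()["eef_pos"])
np.save("w1.npy",np.array([c],dtype=object))
a=3.53;ax=np.array([602,-35.5,168])
print(proj("wrist",[ax,ax+[95*np.cos(a),95*np.sin(a),0],[529,-28,145],[537,69,252]],c))
E
```

```text
[[-0.001, 0.965, 0.263, 460.293], [1.0, 0.001, 0.0, -26.796], [0.0, 0.263, -0.965, 473.647], [0.0, 0.0, 0.0, 1.0]] [527.77769178 -25.36870438 348.44306854]
[[269.12841293 267.01788806]
 [228.0176697  175.96702215]
 [277.03635157 187.15514512]
 [420.47098629 231.46794312]]
```

View pics/w1.png

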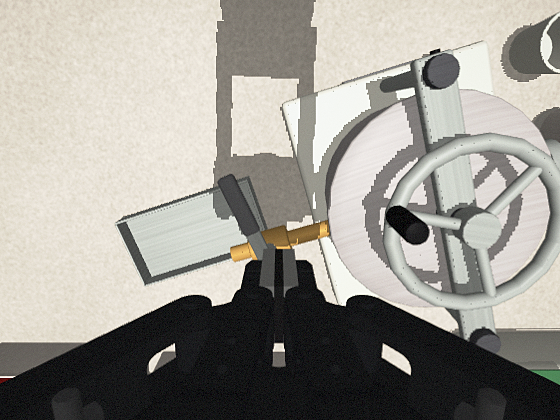

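The lever tip is at (229,178) against a prediction of (228,176), so the lever is located well. The handle top is near (411,233) and the hub near (482,229). I'll go down on the pot side of the lever and refine the handle estimate offline.

{"fn": "apply_moves", "kwargs": {"series": "0 0 3.1 0 0 0 1; 0 0 3.1 0 0 0 1; 0 0 3.1 0 0 0 1; 0 0 3.1 0 0 0 1; 0 0 3.1 0 0 0 1; 0 0 3.1 0 0 0 1; -0.2 -0.7 0 0 0 0 1; -0.2 -0.7 0 0 0 0 1; -0.2 -0.7 0 0 0 0 1; -0.2 -0.7 0 0 0 0 1"}}

```text
clock: 3.48
eef_pos: [537.4, -54.9, 164.3]
tcp_rot: [3.141, 0.003, -3.142]
contact_force: [0.8, 1.6, 0.2]
opening: -0.002
```

```bash
python3 - <<'E'
from h import *
c=np.load("w1.npy",allow_pickle=True)[0]
im=cv2.imread("pics/w1.png")
m=(im[195:250,375:440].max(2)<60).astype(np.uint8)
n,l,s,ce=cv2.connectedComponentsWithStats(m);i=1+np.argmax(s[1:,4]);print(s[i]+[375,195,0,0,0],ce[i]+[375,195])
print("handle mid z228",onz("wrist",ce[i]+[375,195],228,c))
print("hub",onz("wrist",(482,229),211,c), "posts",onz("wrist",(442,69),190,c),onz("wrist",(485,342),190,c))
print("pred foot/top", proj("wrist",[[537,69,205],[537,69,252]],c))
E
```

```text
[ 385  206   44   38 1026] [407.04775828 224.63547758]
handle mid z228 [539.95356442  68.81114663 228.        ]
hub [549.09807497 135.64861061 211.        ] posts [427.48673501  98.15508386 190.        ] [669.00574967 169.10537493 190.        ]
pred foot/top [[397.43227367 212.29772687]
 [420.47098629 231.46794312]]
```

{"fn": "apply_moves", "kwargs": {"series": "-0.3 -0.65 0 0 0 0 1; -0.3 -0.65 0 0 0 0 1; -0.3 -0.65 0 0 0 0 1; -0.35 -0.65 0 0 0 0 1; -0.55 -0.45 0 0 0 0 1; -0.55 -0.45 0 0 0 0 1; -0.55 -0.4 0 0 0 0 1; -0.55 -0.4 0 0 0 0 1; -0.6 -0.2 0 0 0 0 1; -0.6 -0.2 0 0 0 0 1"}}

```text
clock: 4.32
eef_pos: [582.9, -101.4, 162.0]
tcp_rot: [3.142, -0.001, -3.142]
contact_force: [-1.3, 1.5, 0.5]
opening: 0.003
```

{"fn": "apply_moves", "kwargs": {"series": "-0.6 -0.2 0 0 0 0 1; -0.5 -0.1 0 0 0 0 1; -0.3 0 0 0 0 0 1; 0 0 0 0 0 0 1; 0 0 0 0 0 0 1; 0 0 0 0 0 0 1; 0 0 0 0 0 0 1; 0 0 0 0 0 0 1; 0 0 0 0 0 0 1; 0 0 0 0 0 0 1"}}

```text
clock: 5.15
eef_pos: [596.5, -104.2, 162.4]
tcp_rot: [-3.142, 0.0, -3.141]
contact_force: [-0.8, -0.1, 0.2]
opening: 0.0
```

{"fn": "apply_moves", "kwargs": {"series": "-0.2 0 0 0 0 0 1; 0 0 0 0 0 0 1; 0 0 0 0 0 0 1; 1.3 0 0 0 0 0 1; 1.3 0 0 0 0 0 1; 1.3 0 0 0 0 0 1; 0 0 -4 0 0 0 1; 0 0 -4 0 0 0 1; 0 0 -4 0 0 0 1; 0 0 -4 0 0 0 1"}}

```text
clock: 5.98
eef_pos: [559.2, -104.2, 324.2]
tcp_rot: [-3.142, 0.0, -3.141]
contact_force: [1.2, -0.8, -0.2]
opening: 0.001
```

```bash
python3 - <<'E'
from h import *
print(r.sense()["eef_pos"])
f=r.grab_frame("top");cv2.imwrite("pics/t2.png",cv2.resize(f[170:300,160:370],None,fx=3.8,fy=3.8,interpolation=cv2.INTER_CUBIC))
E
```

```text
[ 559.23382103 -104.17799804  324.23088454]
```

View pics/t2.png

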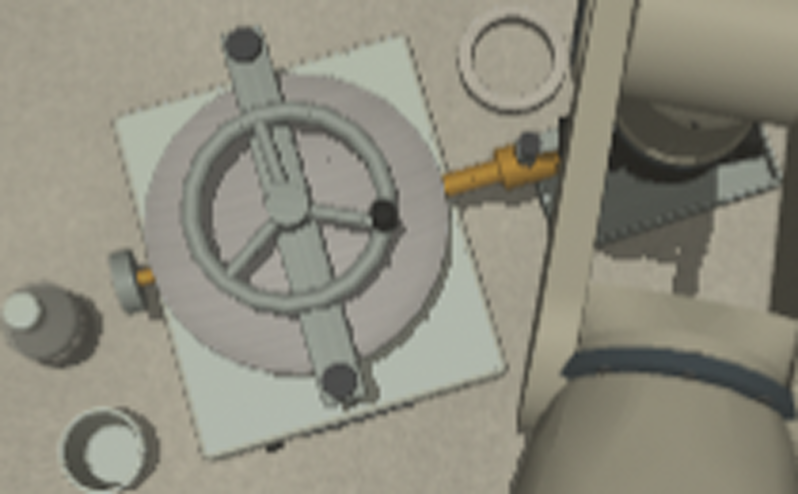

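The lever's root now lies along the pipe at (545,140), and the handle hasn't moved: still at (383,215). The arm hides the rest of the lever, so I'll check it once the arm is clear. Next is the wheel.

{"fn": "apply_moves", "kwargs": {"series": "1.1 3.76 0 0 0 0 1; 1.1 3.76 0 0 0 0 1; 1.1 3.76 0 0 0 0 1; 1.1 3.76 0 0 0 0 1; 1.1 3.76 0 0 0 0 1; 0 0 0 0 0 0 1; 0 0 0 0 0 0 1; 0 0 3 0 0 0 1; 0 0 3 0 0 0 1; 0 0 3 0 0 0 1"}}

```text
clock: 6.87
eef_pos: [505.3, 82.8, 231.7]
tcp_rot: [-3.141, 0.002, 3.141]
contact_force: [1.1, 0.2, -0.9]
opening: 0.0
```

```bash
cat > plan.py <<'E'
import sys
from h import *
# plan.py phi0 step: ten rows along the circle, from the measured pose
C=np.array([550.5,136]);R=70;p=r.sense()["eef_pos"][:2]
phi,st=map(float,sys.argv[1:3]);n=int(sys.argv[3]) if len(sys.argv)>3 else 10
d=p-C;print("at",p,"radius",np.hypot(*d),"phi",np.arctan2(d[1],d[0]))
for k in range(n):
    phi+=st;q=C+R*np.array([np.cos(phi),np.sin(phi)]);e=np.round((q-p)/10,2);p=p+e*10
    print(f"{-e[0]:.2f} {e[1]:.2f} 0 0 0 0 1;",end=" " if (k+1)%10 else "\n")
print("phi",phi)
E
python3 - <<'E'
from h import *
f=r.grab_frame("top");cv2.imwrite("pics/t3.png",cv2.resize(f[170:300,160:370],None,fx=3.8,fy=3.8,interpolation=cv2.INTER_CUBIC))
print(r.sense()["eef_pos"])
E
python3 plan.py -2.3 0.1 60
```

```text
[501.92538325  82.18980353 225.72808101]
at [501.92538325  82.18980353] radius 72.49159010794799 phi -2.3051027007003033
-0.74 -0.28 0 0 0 0 1; -0.58 -0.38 0 0 0 0 1; -0.62 -0.32 0 0 0 0 1; -0.65 -0.26 0 0 0 0 1; -0.68 -0.20 0 0 0 0 1; -0.69 -0.12 0 0 0 0 1; -0.69 -0.06 0 0 0 0 1; -0.70 0.02 0 0 0 0 1; -0.70 0.08 0 0 0 0 1; -0.68 0.16 0 0 0 0 1;
-0.66 0.22 0 0 0 0 1; -0.64 0.28 0 0 0 0 1; -0.61 0.35 0 0 0 0 1; -0.57 0.41 0 0 0 0 1; -0.52 0.46 0 0 0 0 1; -0.48 0.51 0 0 0 0 1; -0.42 0.56 0 0 0 0 1; -0.37 0.60 0 0 0 0 1; -0.30 0.63 0 0 0 0 1; -0.24 0.65 0 0 0 0 1;
-0.18 0.68 0 0 0 0 1; -0.10 0.69 0 0 0 0 1; -0.04 0.70 0 0 0 0 1; 0.04 0.70 0 0 0 0 1; 0.10 0.69 0 0 0 0 1; 0.18 0.68 0 0 0 0 1; 0.24 0.66 0 0 0 0 1; 0.30 0.63 0 0 0 0 1; 0.37 0.59 0 0 0 0 1; 0.42 0.56 0 0 0 0 1;
0.48 0.51 0 0 0 0 1; 0.52 0.46 0 0 0 0 1; 0.57 0.41 0 0 0 0 1; 0.61 0.35 0 0 0 0 1; 0.64 0.29 0 0 0 0 1; 0.66 0.22 0 0 0 0 1; 0.68 0.15 0 0 0 0 1; 0.70 0.08 0 0 0 0 1; 0.70 0.02 0 0 0 0 1; 0.69 -0.06 0 0 0 0 1;
0.69 -0.12 0 0 0 0 1; 0.68 -0.19 0 0 0 0 1; 0.65 -0.26 0 0 0 0 1; 0.62 -0.33 0 0 0 0 1; 0.58 -0.38 0 0 0 0 1; 0.55 -0.44 0 0 0 0 1; 0.49 -0.49 0 0 0 0 1; 0.45 -0.54 0 0 0 0 1; 0.39 -0.58 0 0 0 0 1; 0.33 -0.62 0 0 0 0 1;
0.27 -0.64 0 0 0 0 1; 0.20 -0.67 0 0 0 0 1; 0.13 -0.69 0 0 0 0 1; 0.07 -0.70 0 0 0 0 1; -0.01 -0.70 0 0 0 0 1; -0.08 -0.69 0 0 0 0 1; -0.14 -0.69 0 0 0 0 1; -0.21 -0.66 0 0 0 0 1; -0.28 -0.65 0 0 0 0 1; -0.34 -0.61 0 0 0 0 1;
phi 3.7000000000000033
```

View pics/t3.png

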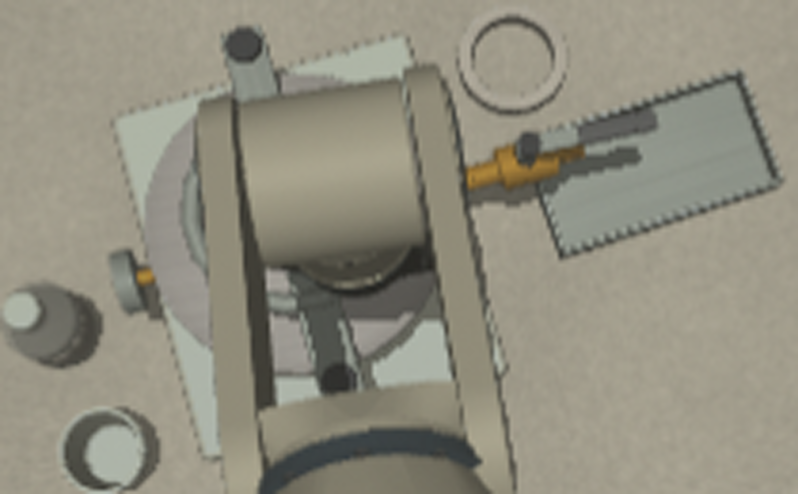

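The lever runs from (530,146) to (655,120), along the pipe and over the tray, so the vent is open. The arm had dipped slightly, so I'll settle it and set the height before planning the circle.

{"fn": "apply_moves", "kwargs": {"series": "0 0 0 0 0 0 1; 0 0 0 0 0 0 1; 0 0 0 0 0 0 1; 0 0 0 0 0 0 1; 0 0 0 0 0 0 1; 0 0 0 0 0 0 1; 0 0 0 0 0 0 1; 0 0 0 0 0 0 1; 0 0 0 0 0 0 1; 0 0 0 0 0 0 1"}}

```text
clock: 7.75
eef_pos: [504.5, 83.8, 232.3]
tcp_rot: [3.142, 0.0, -3.141]
contact_force: [0.2, -0.1, 0.6]
opening: 0.0
```

```bash
python3 plan.py -2.3 0.1 50; python3 -c "from h import *;print(r.sense()['eef_pos'])"
```

```text
at [504.46300995  83.83506558] radius 69.57431160690692 phi -2.2938738282093745
-0.48 -0.44 0 0 0 0 1; -0.59 -0.39 0 0 0 0 1; -0.62 -0.32 0 0 0 0 1; -0.65 -0.26 0 0 0 0 1; -0.67 -0.19 0 0 0 0 1; -0.69 -0.13 0 0 0 0 1; -0.70 -0.05 0 0 0 0 1; -0.70 0.01 0 0 0 0 1; -0.69 0.09 0 0 0 0 1; -0.69 0.15 0 0 0 0 1;
-0.66 0.22 0 0 0 0 1; -0.64 0.29 0 0 0 0 1; -0.61 0.35 0 0 0 0 1; -0.56 0.40 0 0 0 0 1; -0.53 0.47 0 0 0 0 1; -0.48 0.51 0 0 0 0 1; -0.42 0.55 0 0 0 0 1; -0.37 0.60 0 0 0 0 1; -0.30 0.63 0 0 0 0 1; -0.24 0.66 0 0 0 0 1;
-0.17 0.68 0 0 0 0 1; -0.11 0.69 0 0 0 0 1; -0.03 0.70 0 0 0 0 1; 0.03 0.70 0 0 0 0 1; 0.11 0.69 0 0 0 0 1; 0.17 0.68 0 0 0 0 1; 0.24 0.65 0 0 0 0 1; 0.30 0.63 0 0 0 0 1; 0.37 0.60 0 0 0 0 1; 0.42 0.56 0 0 0 0 1;
0.48 0.51 0 0 0 0 1; 0.53 0.46 0 0 0 0 1; 0.56 0.41 0 0 0 0 1; 0.61 0.34 0 0 0 0 1; 0.64 0.29 0 0 0 0 1; 0.66 0.22 0 0 0 0 1; 0.69 0.15 0 0 0 0 1; 0.69 0.09 0 0 0 0 1; 0.70 0.01 0 0 0 0 1; 0.70 -0.05 0 0 0 0 1;
0.69 -0.13 0 0 0 0 1; 0.67 -0.19 0 0 0 0 1; 0.65 -0.26 0 0 0 0 1; 0.62 -0.32 0 0 0 0 1; 0.59 -0.38 0 0 0 0 1; 0.54 -0.44 0 0 0 0 1; 0.50 -0.50 0 0 0 0 1; 0.44 -0.53 0 0 0 0 1; 0.39 -0.58 0 0 0 0 1; 0.33 -0.62 0 0 0 0 1;
phi 2.7000000000000024
[504.46300995  83.83506558 232.32203115]
```

{"fn": "apply_moves", "kwargs": {"series": "-0.5 -0.45 -0.2 0 0 0 1; -0.6 -0.4 0 0 0 0 1; -0.6 -0.3 0 0 0 0 1; -0.65 -0.25 0 0 0 0 1; -0.65 -0.2 0 0 0 0 1; -0.7 -0.15 0 0 0 0 1; -0.7 -0.05 0 0 0 0 1; -0.7 0 0 0 0 0 1; -0.7 0.1 0 0 0 0 1; -0.7 0.15 0 0 0 0 1"}}

```text
clock: 8.58
eef_pos: [570.1, 68.2, 234.1]
tcp_rot: [-3.141, -0.0, -3.141]
contact_force: [-4.0, -0.6, 2.0]
opening: 0.009
```

{"fn": "apply_moves", "kwargs": {"series": "-0.65 0.2 0 0 0 0 1; -0.65 0.3 0 0 0 0 1; -0.6 0.35 0 0 0 0 1; -0.55 0.4 0 0 0 0 1; -0.55 0.45 0 0 0 0 1; -0.5 0.5 0 0 0 0 1; -0.4 0.55 0 0 0 0 1; -0.35 0.6 0 0 0 0 1; -0.3 0.65 0 0 0 0 1; -0.25 0.65 0 0 0 0 1"}}

```text
clock: 9.42
eef_pos: [618.0, 115.3, 234.1]
tcp_rot: [-3.141, 0.0, -3.141]
contact_force: [-0.8, -4.7, -3.1]
opening: -0.003
```

```bash
python3 plan.py -0.3 0.1 0
```

```text
at [618.00457245 115.33572521] radius 70.59659732336593 phi -0.29705892666516087
phi -0.3
```

Contact forces of 4 to 5 N point against the motion, and the radius is on track. I'll continue.

{"fn": "apply_moves", "kwargs": {"series": "-0.15 0.7 0 0 0 0 1; -0.1 0.7 0 0 0 0 1; -0.05 0.7 0 0 0 0 1; 0.05 0.7 0 0 0 0 1; 0.1 0.7 0 0 0 0 1; 0.15 0.7 0 0 0 0 1; 0.25 0.65 0 0 0 0 1; 0.3 0.65 0 0 0 0 1; 0.35 0.6 0 0 0 0 1; 0.4 0.55 0 0 0 0 1"}}

```text
clock: 10.25
eef_pos: [604.7, 182.4, 234.6]
tcp_rot: [3.141, 0.002, -3.141]
contact_force: [3.4, -1.5, -2.4]
opening: -0.001
```

{"fn": "apply_moves", "kwargs": {"series": "0.5 0.5 0 0 0 0 1; 0.55 0.45 0 0 0 0 1; 0.55 0.4 0 0 0 0 1; 0.6 0.35 0 0 0 0 1; 0.65 0.3 0 0 0 0 1; 0.65 0.2 0 0 0 0 1; 0.7 0.15 0 0 0 0 1; 0.7 0.1 0 0 0 0 1; 0.7 0 0 0 0 0 1; 0.7 -0.05 0 0 0 0 1"}}

```text
clock: 11.08
eef_pos: [540.9, 205.4, 234.5]
tcp_rot: [3.141, 0.001, -3.141]
contact_force: [5.2, -1.2, 1.8]
opening: 0.0
```

```bash
python3 plan.py 1.7 0.1 30
```

```text
at [540.93739469 205.39011777] radius 70.04592681789372 phi 1.7077430621997292
0.63 -0.12 0 0 0 0 1; 0.68 -0.19 0 0 0 0 1; 0.65 -0.26 0 0 0 0 1; 0.62 -0.33 0 0 0 0 1; 0.58 -0.38 0 0 0 0 1; 0.55 -0.44 0 0 0 0 1; 0.50 -0.49 0 0 0 0 1; 0.44 -0.54 0 0 0 0 1; 0.39 -0.58 0 0 0 0 1; 0.33 -0.62 0 0 0 0 1;
0.27 -0.64 0 0 0 0 1; 0.20 -0.67 0 0 0 0 1; 0.13 -0.69 0 0 0 0 1; 0.07 -0.70 0 0 0 0 1; -0.01 -0.70 0 0 0 0 1; -0.07 -0.69 0 0 0 0 1; -0.15 -0.69 0 0 0 0 1; -0.21 -0.66 0 0 0 0 1; -0.28 -0.65 0 0 0 0 1; -0.34 -0.61 0 0 0 0 1;
-0.40 -0.57 0 0 0 0 1; -0.45 -0.53 0 0 0 0 1; -0.51 -0.49 0 0 0 0 1; -0.55 -0.43 0 0 0 0 1; -0.59 -0.37 0 0 0 0 1; -0.63 -0.31 0 0 0 0 1; -0.65 -0.25 0 0 0 0 1; -0.68 -0.18 0 0 0 0 1; -0.69 -0.11 0 0 0 0 1; -0.70 -0.05 0 0 0 0 1;
phi 4.699999999999999
```

{"fn": "apply_moves", "kwargs": {"series": "0.65 -0.1 0 0 0 0 1; 0.7 -0.2 0 0 0 0 1; 0.65 -0.25 0 0 0 0 1; 0.6 -0.35 0 0 0 0 1; 0.6 -0.4 0 0 0 0 1; 0.55 -0.45 0 0 0 0 1; 0.5 -0.5 0 0 0 0 1; 0.45 -0.55 0 0 0 0 1; 0.4 -0.55 0 0 0 0 1; 0.3 -0.6 0 0 0 0 1"}}

```text
clock: 11.92
eef_pos: [486.3, 165.4, 234.1]
tcp_rot: [3.141, -0.001, -3.142]
contact_force: [1.1, 3.6, 1.1]
opening: -0.001
```

{"fn": "apply_moves", "kwargs": {"series": "0.25 -0.65 0 0 0 0 1; 0.2 -0.65 0 0 0 0 1; 0.15 -0.7 0 0 0 0 1; 0.05 -0.7 0 0 0 0 1; 0 -0.7 0 0 0 0 1; -0.05 -0.7 0 0 0 0 1; -0.15 -0.7 0 0 0 0 1; -0.2 -0.65 0 0 0 0 1; -0.3 -0.65 0 0 0 0 1; -0.35 -0.6 0 0 0 0 1"}}

```text
clock: 12.75
eef_pos: [491.0, 97.7, 234.0]
tcp_rot: [-3.141, -0.002, -3.142]
contact_force: [-2.3, 2.5, 0.3]
opening: 0.002
```

```bash
python3 plan.py 3.7 0.1 6
```

```text
at [491.02714803  97.70609376] radius 70.73502227897518 phi -2.5695255000238704
-0.41 -0.45 0 0 0 0 1; -0.46 -0.53 0 0 0 0 1; -0.50 -0.49 0 0 0 0 1; -0.55 -0.43 0 0 0 0 1; -0.60 -0.37 0 0 0 0 1; -0.62 -0.31 0 0 0 0 1; phi 4.299999999999999
```

{"fn": "apply_moves", "kwargs": {"series": "-0.4 -0.45 0 0 0 0 1; -0.45 -0.5 0 0 0 0 1; -0.5 -0.5 0 0 0 0 1; -0.5 -0.4 0 0 0 0 1; -0.5 -0.35 0 0 0 0 1; -0.35 -0.15 0 0 0 0 1; 0 0 0 0 0 0 1; 0 0 0 0 0 0 1; 0 0 0 0 0 0 1; 0 0 0 0 0 0 1"}}

```text
clock: 13.58
eef_pos: [518.9, 75.4, 234.6]
tcp_rot: [3.142, 0.001, -3.141]
contact_force: [-0.1, -0.3, -0.1]
opening: 0.0
```

{"fn": "apply_moves", "kwargs": {"series": "1 0.5 0 0 0 0 1; 1 0.5 0 0 0 0 1; 0 0 -4 0 0 0 1; 0 0 -4 0 0 0 1; 0 0 -4 0 0 0 1; 3.5 0 0 0 0 0 1; 3.5 0 0 0 0 0 1; 3.5 0 0 0 0 0 1; 0 0 0 0 0 0 1; 0 0 0 0 0 0 1"}}

```text
clock: 14.42
eef_pos: [391.4, 85.6, 354.6]
tcp_rot: [3.141, 0.001, -3.14]
contact_force: [-0.2, -0.2, 0.2]
opening: 0.002
```

```bash
python3 - <<'E'
from h import *
f=r.grab_frame("top");cv2.imwrite("pics/t4.png",cv2.resize(f[170:300,160:370],None,fx=3.8,fy=3.8,interpolation=cv2.INTER_CUBIC))
a=cv2.imread('pics/top0.png')
for i in(a,f):
    m=(i[215:240,250:275].max(2)<60).astype(np.uint8);n,l,s,c=cv2.connectedComponentsWithStats(m);k=1+np.argmax(s[1:,4]);p=c[k]+[250,215];print(s[k,4],p,onz("top",p,245))
d=cv2.absdiff(a,f).max(2)[90:300,60:370];print("diff",(d>40).sum())
print(r.sense()["contact_force"])
E
```

```text
44 [260.61363636 226.45454545] [536.65090448  68.2884927  245.        ]
45 [260.68888889 226.6       ] [536.26785522  68.08953475 245.        ]
diff 2107
[ 0.1068904  -0.65396484 -0.12628737]
```

View pics/t4.png

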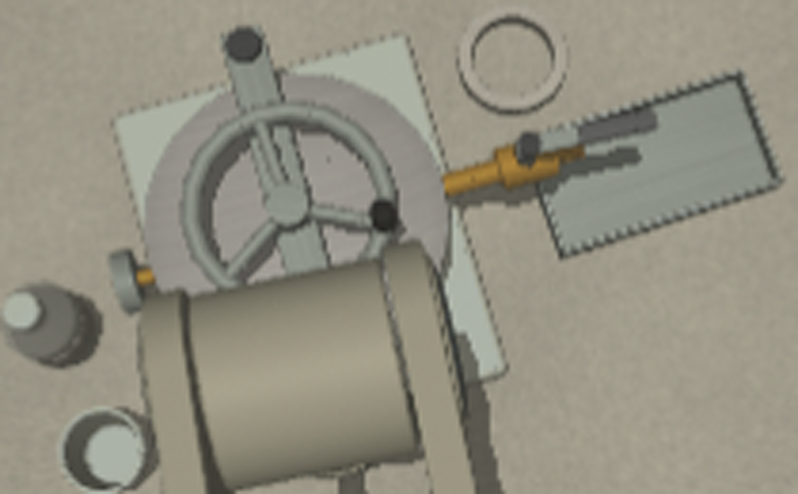

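The handle is back at (383,215), under 1 mm from where it began. The lever lies along the pipe, and the spray, cup, tape and tray haven't moved.

```bash
python3 -c "
from rig import r
print(r.sign_off())"
```

```text
the job is handed in; nothing more can be done
None
```

The job is done and handed in at about 14.5 s; no verdict was reported.

With the gripper shut, I pushed the vent lever round from the pot side until it lay along its pipe. Then I pushed the wheel's handle through one full turn anticlockwise with the outside of the fingers, backed off and lifted clear.

- **Handle:** the top camera puts it less than 1 mm from where it began. Contact readings were about 4 to 6 N (noise about 1 N) at each check from early in the turn to near its end, including the far side.
- **Vent lever:** it looks fully open in the top picture, pointing away from the pot. I judged this by eye and did not measure the angle.
- **Bystanders:** the spray, cup, tape and tray are unmoved in the last picture. The jar, rack and carton were not in that picture, but the gripper only crossed that side of the bench raised, early on.
- **Arm:** at the end it touched nothing, with a force reading under 1 N and the fingertips about 340 mm above the bench.

One reading stood out: the tool dipped about 6 mm for a moment while coming down over the wheel. By my figures the fingertips stayed about 2 mm above the ring, and the arm settled before I pushed.

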